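# Knock a stuck battery pack out of its sleeve

### The arm

A 6-joint arm with a two-finger parallel gripper is mounted at the origin on a cart in front of the work surface, level with it; the furniture and walls round the work are solid. World frame = base frame: x ahead of the robot, y to its left, z up, the work surface at z = 0. Lengths are in m, angles in rad, forces in N, time in s.
With the tool pointing down it reaches from about 0.25 to 0.775 m from the base axis. Payload 4 kg.
Tool frame: the origin (TCP) lies at the very end of the fingers, on their centre line; the grasp point (between the pads) lies 19 mm behind it (robot.tcp_to_grasp is the distance from the TCP to the grasp point, in m); z points along the fingers, y is the line along which they close (so a half turn about z gives the same grasp; the last joint's range is limited). The gripper opens to 94 mm and grips with 3 to 60 N. Pads are 16 mm wide; open, the fingers measure 119 mm over their backs; the gripper's body (75 mm by 177 mm) begins 78 mm behind the grasp point.
Start: joints at [-1.395, 0.087, 1.371, -0, 1.684, -0.103], TCP at [0.151, -0.529, 0.206] pointing down, gripper open.
Joint ranges: [-3.1, 3.1], [-0.76, 2.03], [0.27, 2.55], [-1.08, 4.22], [0.17, 2.65], [-2.57, 2.57]. Speed limits (rad/s): [2.79, 2.79, 3.14, 3.14, 3.14, 3.14].

### API

Orientations are given as [roll, pitch, yaw] about the fixed x, y, z axes, in that order (R = Rz(yaw) Ry(pitch) Rx(roll)).
In Python, from bench import robot gives the robot as it stands.
- The arm moves only by the shell command python3 nudge.py FILE, which reads ROWS from the file FILE. ROWS is a JSON list that holds a single list of rows (three levels of brackets), with 1 to 20 rows, each of 5 numbers: the finger opening in m, then dx, dy, dz in m, then a turn about the tool's z in rad; each row shifts and turns the commanded pose from where the row before left it, along the tool's axes as they then stand; what a row does not reach is not made up. A row lasts 1/12 s, in which the tool goes at most 0.0417 m and 0.125 rad, less where a joint would pass 70% of its speed; a pose out of reach is approached as far as the arm can. The fingers move at their own pace and stop on an object; the grip force is fixed at half the most. Time passes only in rows, so rows that do not move let the fingers close. It prints the time, the measured TCP pose, the force, the opening and the grip force at its end. Input that does not fit is refused with a message, and nothing moves.
- robot.get_obs(): the state, without advancing time (a new reading comes with each control period).
- robot.snapshot(name): name is "scene" or "top"; returns a dict with "color" (480x640x3 uint8, blue, green, red), "fx", "fy", "cx", "cy" (pixels), "extrinsics" (4x4, takes a point from world to camera coordinates). Camera axes: x right, y down, z forward; pixel columns grow to the right and rows downward; lengths in m; the calibration is good to about 2 mm. A picture is of the moment at which its call begins. There is no depth.
- robot.close_job(): hands the job in; it is judged then, once.
The state is a dict: "time": time; "joint_positions": joint angles; "qvel": joint speeds; "joint_torque": joint torques, N m; "tool_pos": TCP position; "ee_rot": TCP orientation; "wrist_force": force on the tool from outside, world axes, zero at the start; "wrist_torque": the same for the moment, N m; "width": finger opening in m; "finger_force": force on a finger pad.
Only numpy, scipy, OpenCV 4.12 (cv2) and the standard library are available. Lean on these libraries where they do the work, as an engineer would, in place of code of your own. Each camera call takes 0.05 s, during which the arm holds its last target. There are 200 camera calls.

### The job

The battery pack is stuck in its grey storage sleeve, held by spring catches in the mouth. Pick the sleeve up, turn it mouth down and hold it just above the tray for a moment, then tap its mouth on the tray floor, harder if need be, until the pack comes loose and is left in the tray; do not let it drop out from high up. Finally set the empty sleeve down on the worktop clear of the tray, and leave the tape measure, pliers and line laser where they are.

Things in the scene. Friction and masses are not known exactly. Their poses are not given: they have to be found in the camera images.
- sleeve: Loose grey plastic box, 116 mm long (x) x 58 wide (y) x 74 high (z), open at one end, 0.16 kg. Origin at its middle; own +x points out of the mouth. Starts lying on the worktop, z up (origin 37 mm high), mouth roughly to the robot's left; grasp it across the 58 mm width near the middle. Walls 3 mm (y sides) and 6 mm (z sides). Stiff, smooth; bears a firm grip.
- mouth (a point): Centre of the sleeve's mouth, 58 mm from its origin along +x. 8 mm inside, a spring catch stands 3 mm inwards from each z side; they hold the pack against some 3 to 5 times its weight, so it stays in when turned over. Slow pushing does nothing; a sharp knock of the mouth at about 0.1 to 0.3 m/s frees it (how fast varies with the pack's weight; softer knocks do not add up).
- battery: Loose black and red battery pack, 96 (x) x 60 (y) x 51 mm (z), about 0.3 to 0.45 kg, inside the sleeve, long axis along it, its front end (+x) 15 mm behind the mouth, 1 mm play to each side. Origin at the centre of its 96 x 60 mm underside; at the start 5 mm behind and 25 mm to the -y side of the sleeve's origin.
- tray: Shallow open steel tray fixed to the worktop, 180 mm (x) x 220 mm (y) outside, 24 mm high, walls 4 mm, floor 4 mm thick. Origin at the centre of its underside, z up.
- tape_measure: Bystander: tape measure, 43 x 80 x 60 mm, standing loose on the worktop; origin at the centre of its underside.
- pliers: Bystander: pliers lying loose on the worktop, 186 x 48 x 12 mm, long along x; origin at the centre of the underside.
- line_laser: Bystander: red and black line laser, 129 x 67 x 66 mm, loose on the worktop; origin at the centre of its underside.

How it is judged:
On the way, in this order (a step that is already met when the one before it is completed fails the run):
1. the sleeve is held mouth down (within 30 degrees) above the tray, not touching it, with the pack still inside (angle between sleeve's own x axis and vertical above 2.62 rad and x of sleeve in the frame of tray between -0.08 and 0.08 m and y of sleeve in the frame of tray between -0.1 and 0.1 m and x of battery in the frame of sleeve below 0.01 m and contact force between sleeve and tray below 0.1 N), for 0.2 s.
2. the sleeve, mouth down, is tapped on the tray (more than 3 N) (angle between sleeve's own x axis and vertical above 2.62 rad and contact force between sleeve and tray above 3 N).
At the end, for the whole second after the job is handed in: The battery pack rests in the tray (its origin within the tray's outline, lower than 90 mm; standing, lying or leaning on the tray's wall), the empty sleeve stands or lies on the worktop (origin lower than 75 mm) touching neither tray nor pack, and both are at rest (x of battery in the frame of tray between -0.09 and 0.09 m and y of battery in the frame of tray between -0.11 and 0.11 m and height (world z) of battery below 0.09 m and linear speed of each of battery, sleeve below 0.02 m/s and distance between battery and sleeve above 0.08 m and height (world z) of sleeve below 0.075 m and contact force between sleeve and tray below 0.1 N and contact force between sleeve and battery below 0.1 N).
It fails at once if the pack leaves the sleeve high up (its origin above 110 mm) (x of battery in the frame of sleeve above 0.02 m and height (world z) of battery above 0.11 m).
It fails at once if the tape measure is moved more than 30 mm (distance of tape_measure from where it was at the start of the episode above 0.03 m).
It fails at once if the pliers are moved more than 30 mm (distance of pliers from where it was at the start of the episode above 0.03 m).
It fails at once if the line laser is moved more than 30 mm (distance of line_laser from where it was at the start of the episode above 0.03 m).
It also fails if it takes over 54 s, if anything falls off the work surface, if the arm or the gripper's body presses on something with over 40 N, if the wrist force passes 120 N, or if a joint passes its speed limit or range.

## Working session

There is one attempt and no reset: what is moved stays moved. The work goes in short steps, Python scripts to look and compute and a shell command to move; the robot and the scene stay as the last step left them, time stands still between calls to the robot, and variables do not carry over. Pictures are saved under pics/ and viewed, at most 10 in all, crops included, and the job is handed in when it is done.

```bash
ls; mkdir -p pics; python3 - <<'E'
from bench import robot
import cv2,numpy as np
for n in("scene","top"):
    s=robot.snapshot(n); cv2.imwrite(f"pics/{n}0.png",s["color"]); print(n,s["fx"],s["cx"],s["cy"],np.round(s["extrinsics"],3).tolist())
o=robot.get_obs(); print(o["time"],o["tool_pos"],o["ee_rot"],o["width"])
E
```

```text
bench.py
nudge.py
pics
scene 522.2905855959704 318.91731428890137 246.34049048718006 [[-0.646, -0.764, 0.007, 0.443], [-0.548, 0.457, -0.701, 0.263], [0.532, -0.456, -0.713, 0.944], [0.0, 0.0, 0.0, 1.0]]
top 470.95867083542987 332.17112357487 241.393539907273 [[-0.03, -0.999, 0.023, 0.137], [-0.991, 0.027, -0.128, 0.551], [0.127, -0.027, -0.991, 1.121], [0.0, 0.0, 0.0, 1.0]]
0.1 [ 0.15126357 -0.52828642  0.20445005] [-3.13965005e+00 -1.87527956e-04  2.78759504e-01] 0.09426031791721119
```
View pics/top0.png

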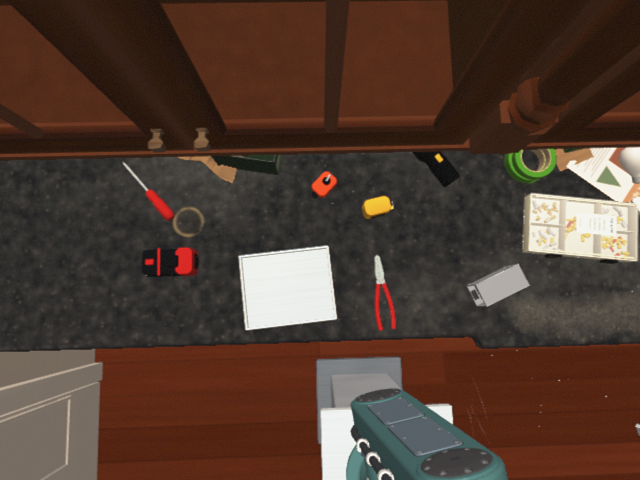

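View pics/scene0.png

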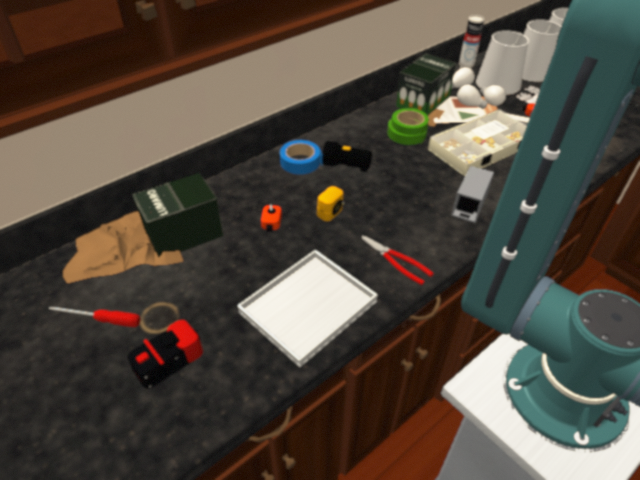

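The tool can only turn about its own vertical axis. So I plan to grip the sleeve near its closed end, so that it pivots mouth-down in the pads under its own weight. In the top view the sleeve is at about (498,285), with its mouth at the left near (475,295). The tray is at (288,287), pliers (383,290), laser (170,262) and tape (378,207). Next I take enlarged crops for the exact corners.

```bash
python3 - <<'E'
import cv2,numpy as np
a=cv2.imread("pics/top0.png"); 
c=cv2.resize(a[250:320,455:545],None,fx=7,fy=7,interpolation=cv2.INTER_CUBIC)
for i in range(0,90,10): cv2.putText(c,str(455+i),(i*7,10),0,.35,(0,255,255)); cv2.line(c,(i*7,0),(i*7,490),(0,255,255),1) if i%20==5 else 0
for i in range(0,70,10): cv2.putText(c,str(250+i),(0,i*7+4),0,.35,(0,255,255))
cv2.imwrite("pics/c1.png",c)
c=cv2.resize(a[240:340,230:345],None,fx=6,fy=6,interpolation=cv2.INTER_CUBIC);print(c.shape)
cv2.imwrite("pics/c2.png",c)
E
```

```text
(600, 690, 3)
```

View pics/c1.png

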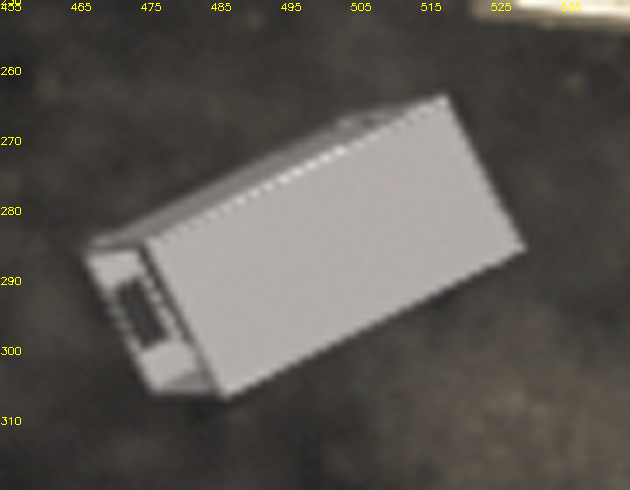

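View pics/c2.png

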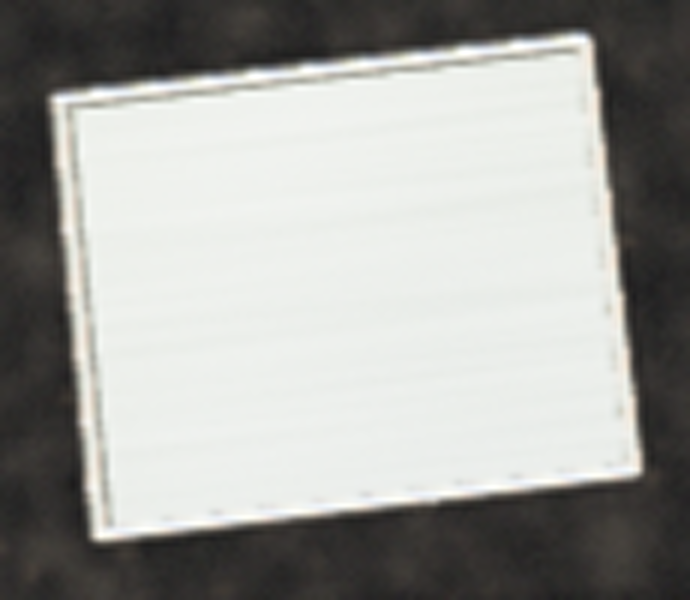

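The sleeve's top-face corners in the crop are (147,243) and (224,398) at the mouth end, and (446,95) and (525,247) at the closed end. The tray rim corners are (52,95), (592,35), (642,472) and (95,540).

```bash
cat > h.py <<'E'
import numpy as np
from bench import robot
from scipy.spatial.transform import Rotation as R
def w(px,z,s):
    E=s["extrinsics"]; d=E[:3,:3].T@np.array([(px[0]-s["cx"])/s["fx"],(px[1]-s["cy"])/s["fy"],1]); c=-E[:3,:3].T@E[:3,3]
    return (c+d*(z-c[2])/d[2])
def px(p,s):
    c=s["extrinsics"]@np.append(p,1); return np.array([s["fx"]*c[0]/c[2]+s["cx"],s["fy"]*c[1]/c[2]+s["cy"]])
def tooldelta(target):
    o=robot.get_obs(); r=R.from_euler("xyz",o["ee_rot"]); return np.round(r.inv().apply(np.array(target)-o["tool_pos"]),4),np.round(o["ee_rot"],3),np.round(o["tool_pos"],4)
E
python3 - <<'E'
from h import *
s=robot.snapshot("top")
c=np.array([w(np.array(p)/7+[455,250],.074,s) for p in[(147,243),(446,95),(525,247),(224,398)]])
m=c.mean(0); ax=(c[0]+c[3]-c[1]-c[2])/2; L=np.linalg.norm(ax); yaw=np.arctan2(ax[1],ax[0]); print(m,L,np.linalg.norm((c[0]+c[1]-c[2]-c[3])/2),yaw)
u=ax/L; g=m-0.046*u; g[2]=.018; print("grasp",g)
t=np.array([w(np.array(p)/6+[230,240],.024,s) for p in[(52,95),(592,35),(642,472),(95,540)]]); print("tray",t.mean(0),t.round(3).tolist())
print(tooldelta(g))
for n,p in dict(pl1=(379,258),pl2=(380,329),pl3=(395,327),tape=(378,207),box=(523,250)).items(): print(n,w(p,.02,s))
E
```

```text
[ 0.43479553 -0.27736112  0.074     ] 0.11579770465101907 0.0568633278862198 1.9895938014129166
grasp [ 0.45350199 -0.31938573  0.018     ]
tray [0.44633934 0.23282135 0.024     ] [[0.526, 0.351, 0.024], [0.545, 0.13, 0.024], [0.367, 0.115, 0.024], [0.347, 0.335, 0.024]]
(array([ 0.348 , -0.1174,  0.1868]), array([-3.14 , -0.   ,  0.279]), array([ 0.1513, -0.5284,  0.2046]))
pl1 [0.51182597 0.00614719 0.02      ]
pl2 [0.33876556 0.0111624  0.02      ]
pl3 [ 0.34239694 -0.02561071  0.02      ]
tape [0.64035368 0.00313212 0.02      ]
box [ 0.52175382 -0.35552937  0.02      ]
```

```bash
echo '[[[0.094,0.0348,-0.0117,0,0],[0.094,0.0348,-0.0117,0,0],[0.094,0.0348,-0.0117,0,0],[0.094,0.0348,-0.0117,0,0],[0.094,0.0348,-0.0117,0,0],[0.094,0.0348,-0.0117,0,0],[0.094,0.0348,-0.0117,0,0],[0.094,0.0348,-0.0117,0,0],[0.094,0.0348,-0.0117,0,0],[0.094,0.0348,-0.0117,0,0]]]' > mv.in && python3 nudge.py mv.in
echo '[[[0.094,0,0,0,-0.122],[0.094,0,0,0,-0.122],[0.094,0,0,0,-0.122],[0.094,0,0,0,-0.122],[0.094,0,0,0,-0.122],[0.094,0,0,0,-0.122],[0.094,0,0,0,-0.122],[0.094,0,0,0,-0.122],[0.094,0,0,0,-0.122],[0.094,0,0,0,-0.122],[0.094,0,0,0,-0.122],[0.094,0,0,0,-0.122],[0.094,0,0,0,-0.122],[0.094,0,0,0,-0.122],[0.094,0,0,0,0],[0.094,0,0,0,0]]]' > mv.in && python3 nudge.py mv.in
python3 -c "
from h import *
print(tooldelta([.4535,-.3194,.018]))"
```

```text
time: 0.98
tool_pos: [0.4549, -0.3191, 0.2052]
ee_rot: [-3.141, 0.0, 0.279]
wrist_force: [0.3, -0.9, 0.8]
width: 0.0936
finger_force: 0.0
time: 2.32
tool_pos: [0.4536, -0.3204, 0.2051]
ee_rot: [-3.141, -0.001, 1.984]
wrist_force: [-0.5, 0.7, 0.0]
width: 0.0938
finger_force: 0.0
(array([0.0008, 0.0004, 0.1871]), array([-3.141e+00, -1.000e-03,  1.984e+00]), array([ 0.4536, -0.3204,  0.2051]))
```

Aligned. Now I descend and grip.

```bash
echo '[[[0.094,0.001,0,0.03,-0.005],[0.094,0,0,0.03,0],[0.094,0,0,0.03,0],[0.094,0,0,0.03,0],[0.094,0,0,0.025,0],[0.094,0,0,0.022,0],[0.094,0,0,0.02,0],[0.094,0,0,0,0],[0.05,0,0,0,0],[0.05,0,0,0,0],[0.05,0,0,0,0],[0.05,0,0,0,0],[0.05,0,0,0,0],[0.05,0,0,0,0],[0.05,0,0,0,0],[0.05,0,0,0,0]]]' > mv.in && python3 nudge.py mv.in
```

```text
time: 3.65
tool_pos: [0.454, -0.32, 0.0196]
ee_rot: [3.141, 0.002, 1.992]
wrist_force: [0.4, 1.2, 4.8]
width: 0.0582
finger_force: 29.9
```

```bash
echo '[[[0.05,0,0,-0.01,0],[0.05,0,0,-0.01,0],[0.05,0,0,-0.01,0],[0.05,0,0,-0.01,0],[0.05,0,0,-0.01,0],[0.05,0,0,-0.01,0],[0.05,0,0,-0.01,0],[0.05,0,0,-0.01,0],[0.05,0,0,-0.01,0],[0.05,0,0,-0.01,0],[0.05,0,0,0,0],[0.05,0,0,0,0]]]' > mv.in && python3 nudge.py mv.in
python3 - <<'E'
from h import *
import cv2
a=robot.snapshot("scene")["color"]; b=robot.snapshot("top")["color"]
f=lambda x:cv2.resize(x,None,fx=2.5,fy=2.5)
cv2.imwrite("pics/l1.png",np.hstack([f(a[90:310,420:580]),f(b[180:400,440:600])]))
E
```

```text
time: 4.65
tool_pos: [0.4538, -0.32, 0.1195]
ee_rot: [3.141, 0.002, 1.992]
wrist_force: [0.3, -0.2, -5.1]
width: 0.058
finger_force: 30.0
```

View pics/l1.png

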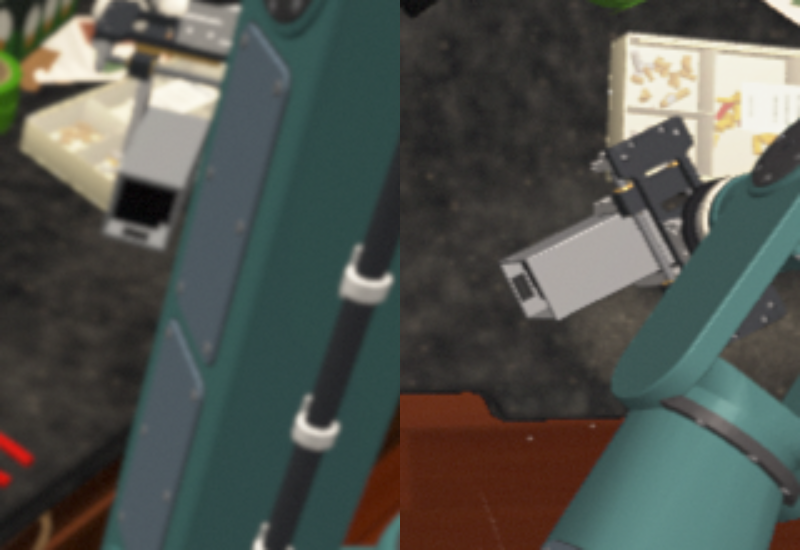

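The sleeve is held and lifted, but friction keeps it nearly level: the mouth faces front-left at about (150,205) in the left half. A brisk upward start with a gentle stop should make it swing mouth-down in the pads.

```bash
echo '[[[0.05,0,0,-0.035,0],[0.05,0,0,-0.033,0],[0.05,0,0,-0.028,0],[0.05,0,0,-0.023,0],[0.05,0,0,-0.018,0],[0.05,0,0,-0.013,0],[0.05,0,0,-0.008,0],[0.05,0,0,-0.004,0],[0.05,0,0,0,0],[0.05,0,0,0,0]]]' > mv.in && python3 nudge.py mv.in
python3 - <<'E'
from h import *
import cv2
print(robot.get_obs()["wrist_torque"])
a=robot.snapshot("scene")["color"]; b=robot.snapshot("top")["color"]
f=lambda x:cv2.resize(x,None,fx=2.5,fy=2.5)
cv2.imwrite("pics/l2.png",np.hstack([f(a[40:260,420:580]),f(b[180:400,440:600])]))
E
```

```text
time: 5.58
tool_pos: [0.453, -0.3194, 0.2791]
ee_rot: [-3.141, -0.002, 1.992]
wrist_force: [0.6, 0.1, -4.5]
width: 0.0578
finger_force: 30.0
[-0.20464143 -0.16068723 -0.06360728]
```

View pics/l2.png

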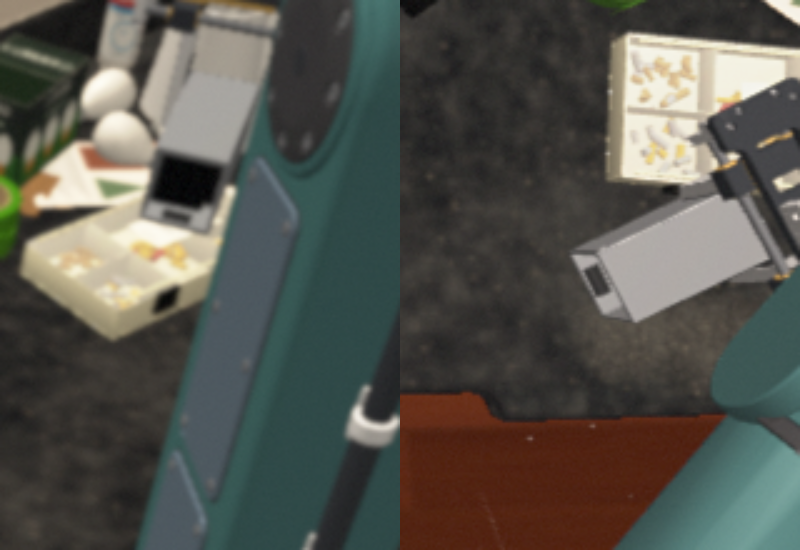

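The sleeve is still level, so grip friction wins. Instead I'll lever the sleeve: push its lower mouth edge against the inside of the tray's left wall and raise the hand along an arc about that edge. First I carry it over the tray.

```bash
echo '[[[0.05,0,0,0,0.11],[0.05,0,0,0,0.11],[0.05,0,0,0,0.115],[0.05,0.015,0.0025,0,0],[0.05,0.03,0.0025,0,0],[0.05,0.04,0.0025,0,0],[0.05,0.04,0.0025,0,0],[0.05,0.04,0.0025,0,0],[0.05,0.04,0.0025,0,0],[0.05,0.04,0.0025,0,0],[0.05,0.04,0.0025,0,0],[0.05,0.04,0.0025,0,0],[0.05,0.04,0.0025,0,0],[0.05,0.04,0.0025,0,0],[0.05,0.035,0.0025,0,0],[0.05,0.03,0.0025,0,0],[0.05,0.025,0.002,0,0],[0.05,0.018,0.001,0,0],[0.05,0.01,0,0,0],[0.05,0,0,0,0]]]' > mv.in && python3 nudge.py mv.in
python3 -c "
from h import *
print(tooldelta([.4465,.2255,.0276]))"
```

```text
time: 7.35
tool_pos: [0.4425, 0.2063, 0.2795]
ee_rot: [-3.139, -0.0, 1.661]
wrist_force: [-0.1, -0.7, -4.5]
width: 0.0578
finger_force: 30.0
(array([0.0187, 0.0063, 0.2519]), array([-3.139, -0.   ,  1.661]), array([0.4425, 0.2063, 0.2795]))
```

```bash
echo '[[[0.05,0.004,0.002,0.015,0],[0.05,0.004,0.002,0.03,0],[0.05,0.004,0.002,0.036,0],[0.05,0.004,0,0.036,0],[0.05,0,0,0.036,0],[0.05,0,0,0.035,0],[0.05,0,0,0.027,0],[0.05,0,0,0.018,0],[0.05,0,0,0.01,0],[0.05,0,0,0.006,0],[0.05,0,0,0.003,0],[0.05,0,0,0,0],[0.05,0,0,0,0]]]' > mv.in && python3 nudge.py mv.in
python3 - <<'E'
from h import *
import cv2
a=robot.snapshot("scene")["color"]
f=lambda x:cv2.resize(x,None,fx=3,fy=3)
cv2.imwrite("pics/l3.png",f(a[190:390,200:440]))
E
```

```text
time: 8.43
tool_pos: [0.4495, 0.2211, 0.0298]
ee_rot: [3.139, -0.0, 1.656]
wrist_force: [0.4, 0.1, -2.8]
width: 0.0579
finger_force: 30.0
```

View pics/l3.png

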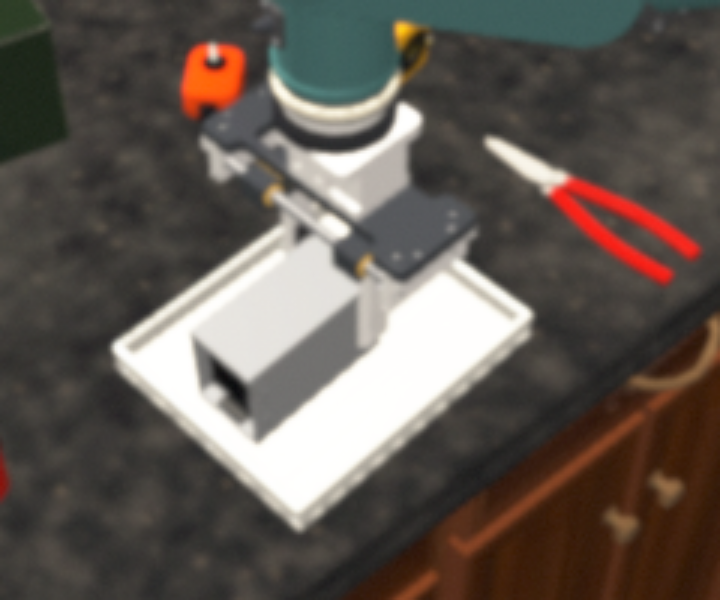

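The sleeve lies level inside the tray, its mouth lower edge about 15 mm from the left wall. I advance slowly to touch.

```bash
echo '[[[0.05,0.002,0,-0.002,0],[0.05,0.003,0,0,0],[0.05,0.003,0,0,0],[0.05,0.002,0,0,0],[0.05,0.002,0,0,0],[0.05,0,0,0,0]]]' > mv.in && python3 nudge.py mv.in;echo '[[[0.05,0.002,0,0,0],[0.05,0.002,0,0,0],[0.05,0,0,0,0]]]' > mv.in && python3 nudge.py mv.in
```

```text
time: 8.98
tool_pos: [0.447, 0.2334, 0.0302]
ee_rot: [-3.141, 0.0, 1.658]
wrist_force: [-0.4, -0.5, -4.5]
width: 0.0579
finger_force: 30.0
time: 9.23
tool_pos: [0.4469, 0.2367, 0.0303]
ee_rot: [-3.141, 0.001, 1.657]
wrist_force: [-0.9, -0.2, -5.7]
width: 0.0578
finger_force: 30.0
```

```bash
echo '[[[0.05,0.002,0,0,0],[0.05,0.002,0,0,0],[0.05,0,0,0,0]]]' > mv.in && python3 nudge.py mv.in;echo '[[[0.05,0.002,0,0,0],[0.05,0.002,0,0,0],[0.05,0,0,0,0]]]' > mv.in && python3 nudge.py mv.in
```

```text
time: 9.48
tool_pos: [0.447, 0.2372, 0.0308]
ee_rot: [-3.141, 0.008, 1.657]
wrist_force: [0.2, -10.7, -1.2]
width: 0.0582
finger_force: 30.0
time: 9.73
tool_pos: [0.4471, 0.2377, 0.0315]
ee_rot: [-3.141, 0.015, 1.657]
wrist_force: [-0.9, -20.5, 4.1]
width: 0.0581
finger_force: 30.0
```

Contact at about 20 N. Now I start the arc, moving up and forward.

```bash
echo '[[[0.05,0.002,0,-0.0043,0],[0.05,0.002,0,-0.0043,0],[0.05,0,0,0,0]]]' > mv.in && python3 nudge.py mv.in; echo '[[[0.05,0.002,0,-0.0043,0],[0.05,0.002,0,-0.0043,0],[0.05,0,0,0,0]]]' > mv.in && python3 nudge.py mv.in
python3 - <<'E'
from h import *
import cv2
a=robot.snapshot("scene")["color"]
f=lambda x:cv2.resize(x,None,fx=3,fy=3)
cv2.imwrite("pics/l4.png",f(a[190:390,200:440]))
E
```

```text
time: 9.98
tool_pos: [0.4465, 0.2464, 0.04]
ee_rot: [3.141, 0.005, 1.656]
wrist_force: [-0.9, -7.5, -1.2]
width: 0.0577
finger_force: 30.0
time: 10.23
tool_pos: [0.446, 0.2527, 0.0485]
ee_rot: [3.141, 0.001, 1.657]
wrist_force: [0.1, -4.1, -2.8]
width: 0.0578
finger_force: 30.0
```

View pics/l4.png

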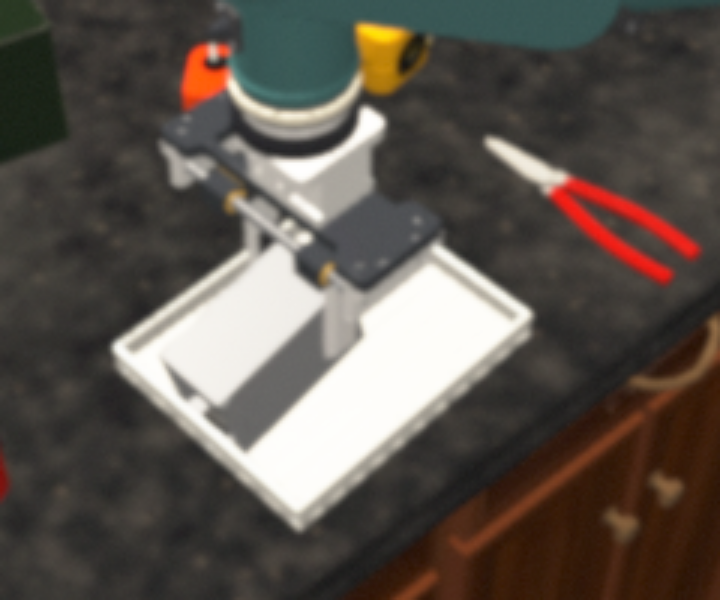

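The lever works: the mouth has dropped, its edge is at the wall at about (205,405)–(245,445), and the tilt is about 25°. I continue the arc, keeping the lower lip just below the rim.

```bash
echo '[[[0.05,0.002,0,-0.005,0],[0.05,0.002,0,-0.005,0],[0.05,0.003,0,-0.005,0],[0.05,0.003,0,-0.005,0],[0.05,0,0,0,0]]]' > mv.in && python3 nudge.py mv.in; echo '[[[0.05,0.002,0,-0.004,0],[0.05,0.003,0,-0.004,0],[0.05,0,0,0,0]]]' > mv.in && python3 nudge.py mv.in
python3 - <<'E'
from h import *
import cv2
a=robot.snapshot("scene")["color"]
f=lambda x:cv2.resize(x,None,fx=3,fy=3)
cv2.imwrite("pics/l5.png",f(a[190:390,200:440]))
E
```

```text
time: 10.7
tool_pos: [0.4454, 0.2639, 0.0693]
ee_rot: [3.139, -0.001, 1.658]
wrist_force: [-0.0, -1.4, -3.1]
width: 0.0579
finger_force: 30.0
time: 10.95
tool_pos: [0.4449, 0.2695, 0.0768]
ee_rot: [3.14, -0.003, 1.657]
wrist_force: [1.1, 0.4, -5.9]
width: 0.0581
finger_force: 30.0
```

View pics/l5.png

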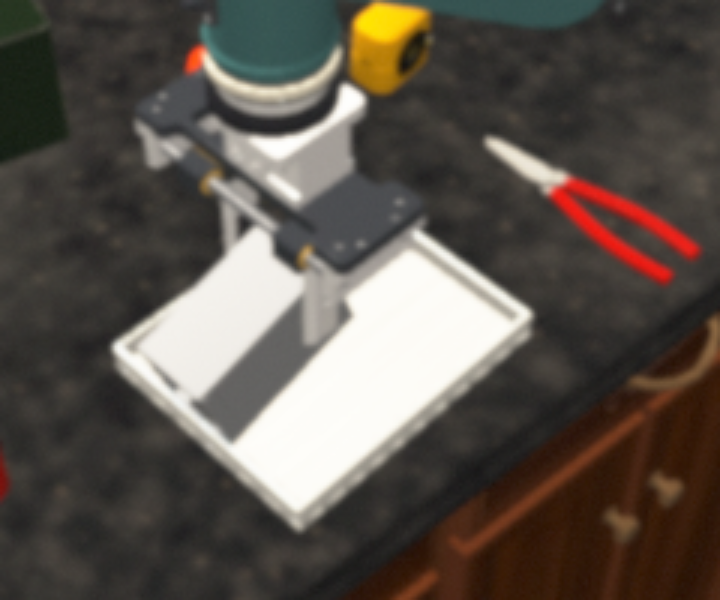

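It is at roughly 45° and free of contact. For further checks I'll measure the tilt by code: segment the dark near side face, project it onto its known vertical plane and fit the direction.

```bash
cat >> h.py <<'E'
import cv2
def plane(s,pts):
    o=robot.get_obs(); M=R.from_euler("xyz",o["ee_rot"]).as_matrix(); u=M[:,0]; v=M[:,1]; piv=o["tool_pos"]-.019*M[:,2]
    n=v if v[0]<0 else -v; q=piv+.029*n; E=s["extrinsics"]; c=-E[:3,:3].T@E[:3,3]; out=[]
    d=np.c_[(pts[:,0]-s["cx"])/s["fx"],(pts[:,1]-s["cy"])/s["fy"],np.ones(len(pts))]@E[:3,:3]
    P=c+d*(((q-c)@n)/(d@n))[:,None]; return np.c_[(P-piv)@u,P[:,2]-piv[2]]*1000
def tilt(lo=70,hi=125):
    s=robot.snapshot("scene"); a=s["color"].astype(int); g=a.mean(2); m=(g>lo)&(g<hi)&(np.ptp(a,axis=2)<14)
    ys,xs=np.nonzero(m); p=plane(s,np.c_[xs,ys].astype(float)); k=(np.abs(p)<145).all(1)&(np.hypot(*p.T)<130)
    mm=np.zeros(m.shape,np.uint8); mm[ys[k],xs[k]]=1; mm=cv2.morphologyEx(mm,cv2.MORPH_OPEN,np.ones((3,3)))
    n,l,st,_=cv2.connectedComponentsWithStats(mm); i=1+st[1:,4].argmax(); ys,xs=np.nonzero(l==i)
    p=plane(s,np.c_[xs,ys].astype(float)); b=cv2.boxPoints(cv2.minAreaRect(p.astype(np.float32)))
    print("n",len(p),"box mm",b.round().tolist(),"low",p[p[:,1].argmin()].round(),"fwd",p[p[:,0].argmax()].round()); return s,a
E
python3 - <<'E'
from h import *
s,a=tilt(); print([int(a[y,x].mean()) for x,y in((285,315),(300,305),(278,330))], plane(s,np.array([[278.3,336.7],[266.7,324.]])))
E
```

```text
n 769 box mm [[-100.0, 37.0], [-61.0, -4.0], [37.0, 90.0], [-2.0, 131.0]] low [-77.  25.] fwd [28. 93.]
[99, 103, 97] [[ 69.17890025 -65.70049588]
 [ 92.97064563  -2.27500597]]
```

The measured tilt is only about 22°, and the lip has slid up over the rim (about z 30 mm). I back off, lower and push again with the lip deeper.

```bash
echo '[[[0.05,-0.006,0,0,0],[0.05,-0.008,0,0,0],[0.05,0,0,0.007,0],[0.05,0,0,0.008,0],[0.05,0,0,0.004,0],[0.05,0,0,0,0]]]' > mv.in && python3 nudge.py mv.in; echo '[[[0.05,0.003,0,0,0],[0.05,0.003,0,0,0],[0.05,0.003,0,0,0],[0.05,0.003,0,0,0],[0.05,0,0,0,0]]]' > mv.in && python3 nudge.py mv.in;echo '[[[0.05,0.003,0,0,0],[0.05,0.003,0,0,0],[0.05,0,0,0,0]]]' > mv.in && python3 nudge.py mv.in
```

```text
time: 11.55
tool_pos: [0.4447, 0.2534, 0.0551]
ee_rot: [-3.139, 0.001, 1.656]
wrist_force: [-0.1, 0.3, -5.2]
width: 0.0577
finger_force: 30.0
time: 11.97
tool_pos: [0.445, 0.2627, 0.0578]
ee_rot: [3.141, 0.008, 1.658]
wrist_force: [-0.6, -10.4, 1.5]
width: 0.0578
finger_force: 30.0
time: 12.22
tool_pos: [0.4451, 0.2671, 0.0591]
ee_rot: [3.14, 0.011, 1.657]
wrist_force: [-1.9, -14.4, 6.6]
width: 0.0582
finger_force: 30.0
```

```bash
echo '[[[0.05,0.003,0,-0.002,0],[0.05,0.003,0,-0.002,0],[0.05,0,0,0,0]]]' > mv.in && python3 nudge.py mv.in; echo '[[[0.05,0.003,0,-0.002,0],[0.05,0.003,0,-0.003,0],[0.05,0,0,0,0]]]' > mv.in && python3 nudge.py mv.in;echo '[[[0.05,0.003,0,-0.002,0],[0.05,0.003,0,-0.002,0],[0.05,0,0,0,0]]]' > mv.in && python3 nudge.py mv.in
cat > t.py <<'E'
from h import *
s=robot.snapshot("scene"); a=s["color"]; n=robot.get_obs()["time"]
# rectified view of near-face plane: a -40..120, b -130..40 mm, 3 px/mm
o=robot.get_obs(); M=R.from_euler("xyz",o["ee_rot"]).as_matrix(); u=M[:,0]; v=M[:,1]; piv=o["tool_pos"]-.019*M[:,2]; nn=v if v[0]<0 else -v; q=piv+.029*nn
A=[(-60,50),(130,50),(130,-130),(-60,-130)]
src=np.float32([px(q+u*x/1e3+np.array([0,0,z/1e3]),s) for x,z in A]); dst=np.float32([[(x+60),(50-z)] for x,z in A])
w_=cv2.warpPerspective(a,cv2.getPerspectiveTransform(src,dst),(190,180)); cv2.imwrite("pics/w%.0f.png"%(n*100),cv2.resize(w_,None,fx=3,fy=3))
c=w_.astype(int); g=c.mean(2); m=((g>80)&(g<118)&(np.ptp(c,axis=2)<16)).astype(np.uint8)
m[:45]=0; m=cv2.morphologyEx(m,cv2.MORPH_OPEN,np.ones((5,5)))
k,l,st,_=cv2.connectedComponentsWithStats(m); i=1+st[1:,4].argmax(); p=np.argwhere(l==i)[:,::-1]
P=np.c_[p[:,0]-60,50-p[:,1]]; print(len(P),cv2.boxPoints(cv2.minAreaRect(P.astype(np.float32))).round().tolist(),"low",P[P[:,1].argmin()],"fwd",P[P[:,0].argmax()])
E
python3 t.py
```

```text
time: 12.47
tool_pos: [0.4444, 0.275, 0.0628]
ee_rot: [3.14, 0.007, 1.657]
wrist_force: [-1.1, -10.3, 3.8]
width: 0.0583
finger_force: 30.0
time: 12.72
tool_pos: [0.4437, 0.2827, 0.067]
ee_rot: [3.14, 0.003, 1.657]
wrist_force: [0.0, -4.9, 1.0]
width: 0.0577
finger_force: 30.0
time: 12.97
tool_pos: [0.4431, 0.2892, 0.0705]
ee_rot: [3.14, 0.002, 1.657]
wrist_force: [1.0, -4.6, -0.8]
width: 0.0577
finger_force: 30.0
3270 [[-15.0, -38.0], [41.0, -73.0], [72.0, -24.0], [16.0, 11.0]] low [ 37 -69] fwd [ 69 -24]
```

```bash
cat >> t.py <<'E'
# edge angles: for the mask, top boundary per row/col
for nm,f in(("upper",min),("lower",max)):
    q=np.array([(x,f(p[p[:,0]==x,1])) for x in np.unique(p[:,0])]); vx,vy=cv2.fitLine(q[len(q)//4:-len(q)//4].astype(np.float32),cv2.DIST_HUBER,0,.01,.01)[:2,0]; print(nm,round(np.degrees(np.arctan2(vy,vx)),1))
E
python3 t.py; echo '[[[0.05,0.003,0,-0.002,0],[0.05,0.003,0,-0.002,0],[0.05,0,0,0,0]]]' > mv.in && python3 nudge.py mv.in; echo '[[[0.05,0.004,0,-0.001,0],[0.05,0.003,0,-0.001,0],[0.05,0,0,0,0]]]' > mv.in && python3 nudge.py mv.in; python3 t.py
```

```text
3240 [[-15.0, -39.0], [42.0, -73.0], [72.0, -24.0], [16.0, 11.0]] low [ 37 -70] fwd [ 69 -24]
upper 25.3
lower 28.5
time: 13.32
tool_pos: [0.4421, 0.2958, 0.074]
ee_rot: [3.141, 0.0, 1.657]
wrist_force: [0.2, -3.6, -1.2]
width: 0.058
finger_force: 30.0
time: 13.57
tool_pos: [0.4415, 0.3026, 0.0763]
ee_rot: [3.141, 0.001, 1.657]
wrist_force: [-0.0, -4.6, -0.1]
width: 0.0577
finger_force: 30.0
3173 [[-23.0, -39.0], [30.0, -80.0], [67.0, -33.0], [15.0, 8.0]] low [ 24 -74] fwd [ 65 -32]
upper -51.0
lower 14.5
```

```bash
echo '[[[0.05,0.003,0,-0.001,0],[0.05,0.003,0,-0.001,0],[0.05,0.003,0,-0.001,0],[0.05,0,0,0,0]]]' > mv.in && python3 nudge.py mv.in; python3 t.py; echo '[[[0.05,0.003,0,-0.001,0],[0.05,0.003,0,-0.001,0],[0.05,0.003,0,-0.001,0],[0.05,0,0,0,0]]]' > mv.in && python3 nudge.py mv.in; python3 t.py
```

```text
time: 13.95
tool_pos: [0.4407, 0.3118, 0.079]
ee_rot: [3.141, 0.0, 1.657]
wrist_force: [1.0, -4.0, -0.3]
width: 0.0577
finger_force: 30.0
3668 [[-53.0, -16.0], [19.0, -83.0], [62.0, -38.0], [-11.0, 29.0]] low [ 15 -76] fwd [ 58 -36]
upper -44.9
lower 38.7
time: 14.33
tool_pos: [0.4396, 0.321, 0.0817]
ee_rot: [-3.141, -0.0, 1.657]
wrist_force: [0.4, -3.7, -1.2]
width: 0.0577
finger_force: 30.0
3753 [[-56.0, -14.0], [10.0, -85.0], [56.0, -42.0], [-10.0, 29.0]] low [  5 -78] fwd [ 54 -39]
upper -41.0
lower 37.9
```

Tilt 47° and steadily rising. Continuing.

```bash
echo '[[[0.05,0.003,0,-0.001,0],[0.05,0.003,0,-0.001,0],[0.05,0.003,0,-0.001,0],[0.05,0,0,0,0]]]' > mv.in && python3 nudge.py mv.in; python3 t.py; echo '[[[0.05,0.003,0,-0.001,0],[0.05,0.003,0,0,0],[0.05,0.003,0,0,0],[0.05,0,0,0,0]]]' > mv.in && python3 nudge.py mv.in; python3 t.py
```

```text
time: 14.72
tool_pos: [0.4388, 0.3304, 0.0849]
ee_rot: [-3.141, -0.001, 1.657]
wrist_force: [-0.5, -3.0, -2.4]
width: 0.0578
finger_force: 30.0
3841 [[-58.0, -13.0], [2.0, -86.0], [52.0, -45.0], [-8.0, 28.0]] low [ -2 -79] fwd [ 50 -42]
upper -40.1
lower 29.2
time: 15.1
tool_pos: [0.438, 0.3393, 0.086]
ee_rot: [-3.142, -0.001, 1.657]
wrist_force: [-0.6, -2.9, -1.2]
width: 0.0578
finger_force: 30.0
3864 [[-59.0, -12.0], [-7.0, -86.0], [47.0, -48.0], [-5.0, 26.0]] low [-11 -79] fwd [ 44 -44]
upper 35.5
lower 15.4
```

```bash
echo '[[[0.05,0.003,0,0,0],[0.05,0.003,0,0,0],[0.05,0.003,0,-0.001,0],[0.05,0,0,0,0]]]' > mv.in && python3 nudge.py mv.in; python3 t.py; echo '[[[0.05,0.003,0,0,0],[0.05,0.003,0,0,0],[0.05,0.003,0,0,0],[0.05,0.003,0,0,0],[0.05,0,0,0,0]]]' > mv.in && python3 nudge.py mv.in; python3 t.py
```

```text
time: 15.48
tool_pos: [0.4375, 0.3482, 0.0867]
ee_rot: [3.141, -0.001, 1.657]
wrist_force: [0.1, -2.8, -0.9]
width: 0.0577
finger_force: 30.0
3883 [[-62.0, -11.0], [-15.0, -85.0], [43.0, -49.0], [-4.0, 25.0]] low [-18 -79] fwd [ 41 -46]
upper 38.2
lower -4.5
time: 15.95
tool_pos: [0.4365, 0.3603, 0.0867]
ee_rot: [3.141, -0.001, 1.657]
wrist_force: [0.9, -2.1, -1.3]
width: 0.0577
finger_force: 30.0
3873 [[-63.0, -10.0], [-26.0, -85.0], [36.0, -54.0], [-1.0, 21.0]] low [-27 -78] fwd [ 33 -48]
upper 38.4
lower -21.9
```

```bash
echo '[[[0.05,0.003,0,0,0],[0.05,0.003,0,0,0],[0.05,0.003,0,0,0],[0.05,0.003,0,0,0],[0.05,0,0,0,0]]]' > mv.in && python3 nudge.py mv.in; python3 t.py; echo '[[[0.05,0.003,0,0.001,0],[0.05,0.003,0,0,0],[0.05,0.003,0,0.001,0],[0.05,0.003,0,0,0],[0.05,0,0,0,0]]]' > mv.in && python3 nudge.py mv.in; python3 t.py
```

```text
time: 16.42
tool_pos: [0.4353, 0.3722, 0.0867]
ee_rot: [3.142, -0.001, 1.657]
wrist_force: [1.4, -2.8, -1.5]
width: 0.0574
finger_force: 30.0
3873 [[-67.0, -10.0], [-34.0, -84.0], [31.0, -55.0], [-2.0, 19.0]] low [-36 -76] fwd [ 29 -50]
upper 39.4
lower -22.0
time: 16.88
tool_pos: [0.4342, 0.3842, 0.0846]
ee_rot: [-3.142, -0.001, 1.657]
wrist_force: [-0.0, -1.8, -1.8]
width: 0.0577
finger_force: 30.0
3747 [[-69.0, -10.0], [-44.0, -80.0], [27.0, -54.0], [1.0, 16.0]] low [-38 -75] fwd [ 24 -46]
upper 42.7
lower -20.6
```

Tilt is 70° and the pivot is past the lower lip, so pressing on the floor will square it up. I lift, go over the tray centre and hold.

```bash
echo '[[[0.05,0,0,-0.008,0],[0.05,0,0,-0.015,0],[0.05,0,0,-0.017,0],[0.05,-0.005,0,-0.01,0],[0.05,-0.012,0,0,0],[0.05,-0.017,0,0,0],[0.05,-0.02,0,0,0],[0.05,-0.02,0,0,0],[0.05,-0.02,0,0,0],[0.05,-0.018,0,0,0],[0.05,-0.012,0,0,0],[0.05,-0.007,0,0,0],[0.05,-0.003,0,0,0],[0.05,0,0,0,0],[0.05,0,0,0,0],[0.05,0,0,0,0],[0.05,0,0,0,0]]]' > mv.in && python3 nudge.py mv.in
python3 t.py; python3 - <<'E'
from h import *
s=robot.snapshot("scene"); f=lambda x:cv2.resize(x,None,fx=2,fy=2)
b=robot.snapshot("top")["color"]
cv2.imwrite("pics/l6.png",np.hstack([f(s["color"][150:390,200:410]),f(b[170:410,220:400])]))
E
```

```text
time: 18.35
tool_pos: [0.4458, 0.2506, 0.1346]
ee_rot: [-3.142, -0.0, 1.658]
wrist_force: [0.1, 0.1, -4.8]
width: 0.0579
finger_force: 30.0
3621 [[-71.0, -7.0], [-48.0, -76.0], [22.0, -53.0], [-1.0, 16.0]] low [-44 -72] fwd [ 18 -46]
upper 50.4
lower -18.0
```

View pics/l6.png

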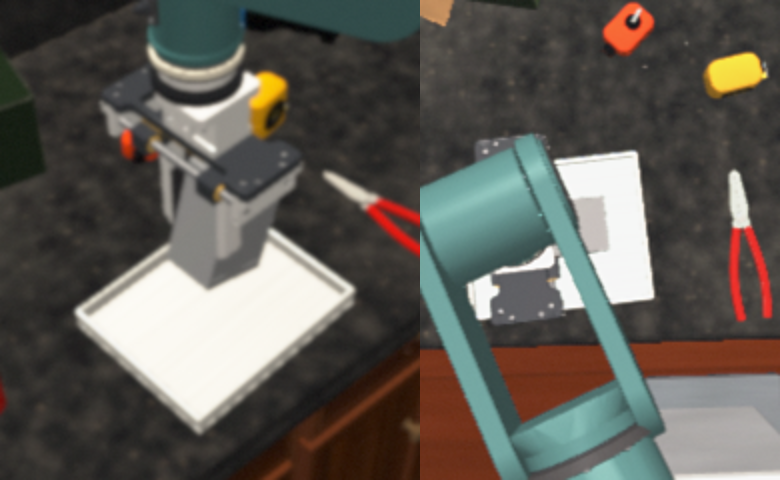

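Both side faces of the sleeve are in view: mouth down, with the bottom near edge from (208,287) to (262,265) in the left half. I recompute the tilt from those points.

```bash
python3 - <<'E'
from h import *
s=robot.snapshot("scene"); P=lambda x,y:(200+x/2,150+y/2)
print(plane(s,np.array([P(208,287),P(262,265),P(272,208)])).round())
a=s["color"][150:390,200:410].mean(2)
for y in(110,120,125,130,135,140): print(y,a[y,80:145:3].astype(int).tolist())
E
```

```text
[[ 19. -55.]
 [-54. -84.]
 [-66. -11.]]
110 [47, 65, 111, 130, 132, 131, 132, 130, 131, 137, 158, 150, 153, 149, 136, 101, 91, 89, 88, 53, 43, 45]
120 [47, 67, 125, 131, 131, 131, 132, 132, 131, 136, 158, 150, 144, 131, 89, 89, 90, 98, 161, 158, 219, 209]
125 [201, 172, 131, 130, 131, 130, 132, 131, 130, 135, 158, 149, 131, 98, 90, 92, 90, 170, 244, 241, 206, 155]
130 [142, 193, 160, 132, 132, 131, 132, 131, 130, 117, 101, 93, 91, 90, 92, 100, 113, 234, 245, 245, 246, 245]
135 [247, 248, 248, 242, 163, 131, 132, 131, 129, 100, 91, 93, 93, 93, 127, 203, 241, 245, 245, 245, 244, 243]
140 [249, 248, 247, 248, 247, 241, 170, 131, 120, 104, 106, 169, 236, 245, 245, 245, 245, 245, 243, 243, 245, 245]
```

Tilt is about 68°. I press slowly on the floor to square it up.

```bash
echo '[[[0.05,0,0,0.008,0],[0.05,0,0,0.013,0],[0.05,0,0,0.013,0],[0.05,0,0,0.01,0],[0.05,0,0,0.006,0],[0.05,0,0,0.003,0],[0.05,0,0,0.003,0],[0.05,0,0,0.003,0],[0.05,0,0,0.003,0],[0.05,0,0,0,0]]]' > mv.in && python3 nudge.py mv.in; echo '[[[0.05,0,0,0.003,0],[0.05,0,0,0.003,0],[0.05,0,0,0,0]]]' > mv.in && python3 nudge.py mv.in;echo '[[[0.05,0,0,0.003,0],[0.05,0,0,0.003,0],[0.05,0,0,0,0]]]' > mv.in && python3 nudge.py mv.in
```

```text
time: 19.38
tool_pos: [0.4458, 0.2498, 0.0724]
ee_rot: [-3.141, 0.0, 1.657]
wrist_force: [-0.6, 0.2, -5.8]
width: 0.0574
finger_force: 30.0
time: 19.63
tool_pos: [0.4456, 0.2497, 0.0661]
ee_rot: [-3.141, 0.0, 1.657]
wrist_force: [0.4, 0.5, -5.3]
width: 0.0579
finger_force: 30.0
time: 19.88
tool_pos: [0.4473, 0.2515, 0.0635]
ee_rot: [3.137, -0.003, 1.657]
wrist_force: [-2.1, 2.6, 3.5]
width: 0.0576
finger_force: 30.0
```

```bash
echo '[[[0.05,0,0,0.003,0],[0.05,0,0,0.003,0],[0.05,0,0,0,0]]]' > mv.in && python3 nudge.py mv.in;echo '[[[0.05,0,0,0.003,0],[0.05,0,0,0.003,0],[0.05,0,0,0,0]]]' > mv.in && python3 nudge.py mv.in;echo '[[[0.05,0,0,0.002,0],[0.05,0,0,0.002,0],[0.05,0,0,0,0]]]' > mv.in && python3 nudge.py mv.in; echo '[[[0.05,0,0,0.002,0],[0.05,0,0,0.002,0],[0.05,0,0,0,0]]]' > mv.in && python3 nudge.py mv.in
```

```text
time: 20.13
tool_pos: [0.4485, 0.2526, 0.059]
ee_rot: [3.134, -0.005, 1.657]
wrist_force: [-1.7, 4.0, 7.5]
width: 0.0582
finger_force: 30.0
time: 20.38
tool_pos: [0.4494, 0.2528, 0.0536]
ee_rot: [3.132, -0.006, 1.657]
wrist_force: [-0.2, 5.4, 8.5]
width: 0.058
finger_force: 30.0
time: 20.63
tool_pos: [0.4497, 0.2527, 0.0497]
ee_rot: [3.131, -0.005, 1.657]
wrist_force: [0.1, 4.7, 8.7]
width: 0.0576
finger_force: 30.0
time: 20.88
tool_pos: [0.4497, 0.2525, 0.0454]
ee_rot: [3.131, -0.005, 1.657]
wrist_force: [-0.0, 4.8, 7.9]
width: 0.0579
finger_force: 30.0
```

```bash
for i in 1; do :; done; echo '[[[0.05,0,0,0.002,0],[0.05,0,0,0.002,0],[0.05,0,0,0,0]]]' > mv.in && python3 nudge.py mv.in;echo '[[[0.05,0,0,0.002,0],[0.05,0,0,0.002,0],[0.05,0,0,0,0]]]' > mv.in && python3 nudge.py mv.in; python3 - <<'E'
from h import *
s=robot.snapshot("scene");c=s["color"];a=c.mean(2)
o=robot.get_obs();print(px(o["tool_pos"],s))
cv2.imwrite("pics/z.png",c)
for y in range(255,316,5): print(y,a[y,285:350:3].astype(int).tolist())
E
```

```text
time: 21.13
tool_pos: [0.4495, 0.2523, 0.0411]
ee_rot: [3.132, -0.004, 1.657]
wrist_force: [0.4, 3.7, 6.6]
width: 0.0579
finger_force: 30.0
time: 21.38
tool_pos: [0.4498, 0.2527, 0.0395]
ee_rot: [3.131, -0.005, 1.657]
wrist_force: [-2.3, 2.9, 17.8]
width: 0.058
finger_force: 30.0
[298.95763989 298.6713294 ]
255 [63, 135, 171, 168, 165, 166, 162, 161, 152, 151, 152, 152, 149, 168, 171, 93, 46, 50, 55, 53, 49, 52]
260 [149, 129, 74, 124, 193, 238, 195, 163, 151, 153, 141, 100, 76, 75, 85, 138, 133, 70, 58, 49, 49, 52]
265 [167, 172, 184, 170, 89, 110, 186, 204, 134, 89, 77, 76, 76, 76, 76, 76, 74, 80, 91, 74, 56, 38]
270 [122, 84, 160, 176, 185, 176, 88, 67, 76, 75, 74, 76, 75, 75, 76, 77, 74, 92, 82, 62, 65, 49]
275 [121, 71, 104, 104, 131, 91, 77, 73, 56, 69, 75, 76, 75, 76, 76, 76, 74, 59, 73, 138, 178, 239]
280 [128, 71, 105, 105, 75, 48, 69, 76, 108, 73, 76, 97, 82, 93, 104, 55, 82, 141, 154, 224, 241, 180]
285 [134, 67, 105, 104, 102, 76, 48, 97, 128, 151, 74, 71, 71, 52, 98, 144, 154, 225, 247, 247, 248, 249]
290 [161, 86, 105, 105, 104, 105, 103, 124, 166, 149, 165, 152, 126, 149, 149, 117, 121, 243, 248, 249, 248, 248]
295 [250, 247, 120, 105, 107, 105, 106, 131, 166, 158, 166, 155, 148, 113, 96, 96, 142, 247, 248, 248, 248, 248]
300 [251, 248, 130, 104, 105, 106, 106, 130, 167, 153, 152, 115, 94, 97, 107, 151, 242, 247, 248, 248, 248, 248]
305 [251, 250, 247, 191, 107, 103, 104, 130, 167, 153, 147, 100, 109, 164, 243, 247, 248, 247, 248, 248, 248, 248]
310 [250, 250, 250, 250, 247, 190, 108, 122, 146, 115, 104, 183, 244, 248, 248, 248, 249, 248, 248, 248, 248, 247]
315 [250, 250, 250, 250, 250, 249, 246, 187, 108, 200, 247, 248, 248, 248, 249, 248, 248, 248, 248, 248, 248, 248]
```

Force jumps at TCP z of about 0.040, so the mouth now sits flat on the floor. I raise it, hold, then give one sharp knock.

```bash
echo '[[[0.05,0,0,-0.007,0],[0.05,0,0,-0.01,0],[0.05,0,0,-0.013,0],[0.05,0,0,-0.012,0],[0.05,0,0,-0.006,0],[0.05,0,0,-0.002,0],[0.05,0,0,0,0],[0.05,0,0,0,0],[0.05,0,0,0,0],[0.05,0,0,0,0],[0.05,0,0,0,0]]]' > mv.in && python3 nudge.py mv.in; echo '[[[0.05,0,0,0.005,0],[0.05,0,0,0.021,0],[0.05,0,0,0.021,0],[0.05,0,0,0,0]]]' > mv.in && python3 nudge.py mv.in; echo '[[[0.05,0,0,-0.005,0],[0.05,0,0,-0.005,0],[0.05,0,0,-0.005,0],[0.05,0,0,-0.005,0],[0.05,0,0,0,0],[0.05,0,0,0,0]]]' > mv.in && python3 nudge.py mv.in
```

```text
time: 22.35
tool_pos: [0.4455, 0.2497, 0.0819]
ee_rot: [-3.14, 0.001, 1.657]
wrist_force: [-0.4, -0.9, -5.5]
width: 0.0584
finger_force: 30.0
time: 22.68
tool_pos: [0.446, 0.2498, 0.034]
ee_rot: [-3.141, 0.0, 1.657]
wrist_force: [-0.4, 0.5, -2.5]
width: 0.0579
finger_force: 30.0
time: 23.18
tool_pos: [0.4468, 0.2502, 0.0572]
ee_rot: [3.139, -0.001, 1.657]
wrist_force: [-0.6, 0.1, -1.4]
width: 0.0579
finger_force: 30.0
```

The weight dropped from 5.5 to 1.4 N, so the pack is loose. I lift slowly off it.

```bash
echo '[[[0.05,0,0,-0.006,0],[0.05,0,0,-0.006,0],[0.05,0,0,-0.006,0],[0.05,0,0,-0.006,0],[0.05,0,0,-0.006,0],[0.05,0,0,0,0]]]' > mv.in && python3 nudge.py mv.in; echo '[[[0.05,0,0,-0.008,0],[0.05,0,0,-0.01,0],[0.05,0,0,-0.01,0],[0.05,0,0,-0.01,0],[0.05,0,0,-0.01,0],[0.05,0,0,-0.01,0],[0.05,0,0,-0.01,0],[0.05,0,0,-0.01,0],[0.05,0,0,-0.012,0],[0.05,0,0,-0.012,0],[0.05,0,0,-0.012,0],[0.05,0,0,-0.006,0],[0.05,0,0,0,0],[0.05,0,0,0,0]]]' > mv.in && python3 nudge.py mv.in
python3 - <<'E'
from h import *
s=robot.snapshot("scene"); a=s["color"].astype(int); g=a.max(2)
# dark/red pixels inside tray outline
q=np.int32([px(p,s) for p in[(.526,.351,.024),(.545,.13,.024),(.367,.115,.024),(.347,.335,.024)]]); m=np.zeros(g.shape,np.uint8); cv2.fillPoly(m,[q],1)
print("dark",((g<60)&(m>0)).sum(),"red",((a[...,2]>120)&(a[...,1]<70)&(m>0)).sum())
ys,xs=np.nonzero(((g<60)|((a[...,2]>120)&(a[...,1]<70)))&(m>0)); print(xs.min(),xs.max(),ys.min(),ys.max())
for z in(0.004,.1): print(z,[px((.447,.22,z),s).round()])
E
```

```text
time: 23.68
tool_pos: [0.4468, 0.2503, 0.0876]
ee_rot: [3.139, -0.001, 1.657]
wrist_force: [-0.5, -0.4, -0.8]
width: 0.0575
finger_force: 30.0
time: 24.85
tool_pos: [0.4461, 0.2499, 0.206]
ee_rot: [3.141, -0.0, 1.657]
wrist_force: [-0.2, 0.6, -1.9]
width: 0.058
finger_force: 30.0
dark 932 red 181
298 332 262 308
0.004 [array([313., 302.])]
0.1 [array([312., 271.])]
```

The pack stands in the tray at about (315,285), matching the expected spot. I carry the empty sleeve to the free worktop on the right.

```bash
echo '[[[0.05,-0.015,-0.0035,0,0],[0.05,-0.03,-0.0035,0,0],[0.05,-0.04,-0.0035,0,0],[0.05,-0.04,-0.0035,0,0],[0.05,-0.04,-0.0035,0,0],[0.05,-0.04,-0.0035,0,0],[0.05,-0.04,-0.0035,0,0],[0.05,-0.04,-0.0035,0,0],[0.05,-0.04,-0.0035,0,0],[0.05,-0.04,-0.0035,0,0],[0.05,-0.04,-0.0035,0,0],[0.05,-0.035,-0.0035,0,0],[0.05,-0.03,-0.0035,0,0],[0.05,-0.02,-0.0035,0,0],[0.05,-0.008,0,0,0],[0.05,0,0,0,0],[0.05,0,0,0,0]]]' > mv.in && python3 nudge.py mv.in; echo '[[[0.05,0,0,0.015,0],[0.05,0,0,0.025,0],[0.05,0,0,0.03,0],[0.05,0,0,0.03,0],[0.05,0,0,0.02,0],[0.05,0,0,0.012,0],[0.05,0,0,0.007,0],[0.05,0,0,0.005,0],[0.05,0,0,0,0],[0.05,0,0,0,0]]]' > mv.in && python3 nudge.py mv.in
```

```text
time: 26.32
tool_pos: [0.4397, -0.2497, 0.2049]
ee_rot: [-3.141, -0.002, 1.657]
wrist_force: [-0.3, -0.6, -1.4]
width: 0.0577
finger_force: 30.0
time: 27.15
tool_pos: [0.4407, -0.2508, 0.063]
ee_rot: [3.14, 0.002, 1.657]
wrist_force: [0.3, -0.2, -1.4]
width: 0.058
finger_force: 30.0
```

```bash
echo '[[[0.05,0,0,0.005,0],[0.05,0,0,0.005,0],[0.05,0,0,0.004,0],[0.05,0,0,0,0],[0.05,0,0,0,0]]]' > mv.in && python3 nudge.py mv.in; echo '[[[0.05,0,0,0.004,0],[0.05,0,0,0.003,0],[0.05,0,0,0,0]]]' > mv.in && python3 nudge.py mv.in; echo '[[[0.05,0,0,0.003,0],[0.05,0,0,0.003,0],[0.05,0,0,0,0]]]' > mv.in && python3 nudge.py mv.in
```

```text
time: 27.57
tool_pos: [0.4395, -0.2504, 0.0473]
ee_rot: [-3.141, -0.0, 1.657]
wrist_force: [0.7, -0.7, -2.3]
width: 0.0581
finger_force: 30.0
time: 27.82
tool_pos: [0.4394, -0.2502, 0.0398]
ee_rot: [-3.14, -0.001, 1.657]
wrist_force: [-0.9, -0.0, -2.2]
width: 0.0581
finger_force: 30.0
time: 28.07
tool_pos: [0.4394, -0.2502, 0.0339]
ee_rot: [-3.141, -0.001, 1.657]
wrist_force: [-1.0, -0.2, -1.4]
width: 0.0576
finger_force: 30.0
```

```bash
echo '[[[0.05,0,0,0.002,0],[0.05,0,0,0.002,0],[0.05,0,0,0,0]]]' > mv.in && python3 nudge.py mv.in; echo '[[[0.05,0,0,0.002,0],[0.05,0,0,0.001,0],[0.05,0,0,0,0]]]' > mv.in && python3 nudge.py mv.in
```

```text
time: 28.32
tool_pos: [0.4396, -0.2503, 0.0302]
ee_rot: [-3.141, -0.0, 1.657]
wrist_force: [0.3, 0.4, -1.6]
width: 0.058
finger_force: 30.0
time: 28.57
tool_pos: [0.4403, -0.2508, 0.0292]
ee_rot: [3.141, 0.001, 1.657]
wrist_force: [-2.3, 1.9, 5.2]
width: 0.0578
finger_force: 30.0
```

Touched down at about 0.029. I seat it slightly, release and withdraw.

```bash
echo '[[[0.05,0,0,0.001,0],[0.05,0,0,0,0],[0.07,0,0,0,0],[0.09,0,0,0,0],[0.094,0,0,0,0],[0.094,0,0,0,0],[0.094,0,0,0,0],[0.094,0,0,0,0],[0.094,0,0,-0.008,0],[0.094,0,0,-0.02,0],[0.094,0,0,-0.03,0],[0.094,0,0,-0.03,0],[0.094,0,0,-0.03,0],[0.094,0,0,-0.03,0],[0.094,0,0,-0.02,0],[0.094,0,0,0,0],[0.094,0,0,0,0]]]' > mv.in && python3 nudge.py mv.in
python3 - <<'E'
from h import *
s=robot.snapshot("scene"); a=s["color"].astype(int); g=a.max(2)
q=np.int32([px(p,s) for p in[(.526,.351,.024),(.545,.13,.024),(.367,.115,.024),(.347,.335,.024)]]); m=np.zeros(g.shape,np.uint8); cv2.fillPoly(m,[q],1)
k=((g<60)|((a[...,2]>120)&(a[...,1]<70)))&(m>0); ys,xs=np.nonzero(k); print("pack px",len(xs),xs.min(),xs.max(),ys.min(),ys.max())
t=robot.snapshot("top"); b=t["color"].astype(int); cv2.imwrite("pics/end.png",t["color"])
o=cv2.imread("pics/top0.png").astype(int)
for n,(x0,x1,y0,y1) in dict(pliers=(365,405,250,335),tape=(358,400,190,222),laser=(135,205,240,282)).items(): print(n,np.abs(b-o)[y0:y1,x0:x1].mean().round(2))
# sleeve in top: light grey neutral, region around
r=(b.min(2)>120)&(b.max(2)<215)&(np.ptp(b,axis=2)<14); r[:,:400]=0; r[:,520:]=0; r[:230]=0; r[335:]=0
r=cv2.morphologyEx(r.astype(np.uint8),cv2.MORPH_OPEN,np.ones((3,3)));n,l,st,c=cv2.connectedComponentsWithStats(r)
for i in range(1,n):
    if st[i,4]>60: print(st[i],[ (w(c[i],z,t).round(3)) for z in(.116,)], np.round([w(p,.116,t)[:2] for p in cv2.boxPoints(cv2.minAreaRect(np.argwhere(l==i)[:,::-1].astype(np.float32)))],3).tolist())
E
```

```text
time: 29.98
tool_pos: [0.4405, -0.251, 0.1964]
ee_rot: [3.139, 0.002, 1.657]
wrist_force: [-0.3, -0.5, -1.1]
width: 0.094
finger_force: 0.0
pack px 1126 298 332 262 308
pliers 1.85
tape 4.03
laser 2.07
[496 268  24  27 577] [array([ 0.443, -0.273,  0.116])] [[0.473, -0.248], [0.471, -0.301], [0.412, -0.296], [0.414, -0.243]]
```

The sleeve stands upright at (0.443, -0.273), the pack is unmoved in the tray, and the pliers, tape measure and laser are unchanged. I hand in the job.

```bash
python3 -c "
from bench import robot
print(robot.close_job())"
```

```text
the job is handed in; nothing more can be done
None
```

The job is handed in (no verdict came back): one sharp knock freed the pack, which stands in the tray; the empty sleeve stands mouth down on the worktop clear of the tray, and my last camera check showed the tape measure, pliers and laser unmoved.

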